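# Crack the stuck cap of the oil can and spin it off

### The arm

A 7-joint arm with a two-finger parallel gripper is mounted at the origin on a cart in front of the work surface, level with it; the furniture and walls round the work are solid. World frame = base frame: x ahead of the robot, y to its left, z up, the work surface at z = 0. Lengths are in m, angles in rad, forces in N, time in s.
With the tool pointing down it reaches from about 0.425 to 0.875 m from the base axis. Payload 4.7 kg.
Tool frame: the origin (TCP) lies midway between the tips of the shut fingers; the grasp point (between the pads) lies ctrl.grasp_offset behind it (ctrl.grasp_offset is the distance from the TCP to the grasp point, in m); z points along the fingers, y is the line along which they close (so a half turn about z gives the same grasp; the last joint's range is limited). The gripper opens to 87 mm and grips with 3 to 60 N. Pads are 19 mm wide; open, the fingers measure 117 mm over their backs; the gripper's body (75 mm by 190 mm) begins 51 mm behind the grasp point.
Start: joints at [0.014, 0.321, -0.07, 1.45, 0.023, 1.371, -0.057], TCP at [0.65, -0, 0.223] pointing down, gripper open.
Joint ranges: [-2.86, 2.86], [-0.3, 2.09], [-1.38, 1.24], [0.06, 2.45], [-1.56, 4.7], [0.09, 2.05], [-2.69, 2.69]. Speed limits (rad/s): [2.57, 2.57, 3.14, 3.14, 3.14, 3.14, 3.14].

### API

Orientations are given as a rotation vector (axis times angle).
In Python, from bench import ctrl gives the robot as it stands. The module is installed in compiled form; this text tells all that it offers.
- The arm moves only by the tool jog_arm, never from a script. Its argument "moves" is one flat list of numbers, 7 for each row, row after row: the shift along the tool's x, y, z in units of 30 cm (1.0 is 30 cm), then the turn, a rotation vector about the tool's x, y, z in units of 60 degrees (1.0 is 60 degrees), then the gripper's target within -1 to 1 (fully open at 1, half-way at 0, shut at -1). In form: [x, y, z, wx, wy, wz, fingers, x, y, z, wx, wy, wz, fingers, ...]. A call has exactly 8 rows; each row is the pose to reach, as a shift and turn from the pose commanded when the call began, along the tool's axes at that moment; what a row does not reach only later rows make up. A row lasts 1/8 s, in which the tool goes at most 62.5 mm and 10.7 degrees, less where a joint would pass 70% of its speed; a pose out of reach is approached as far as the arm can. A call with a number of a shift or a turn outside -1 to 1 is refused whole. A call with a gripper value outside its range is refused whole. The fingers move at their own pace and stop on an object; "newtons" is the grip in N (left out, the last holds). Time passes only in rows, so rows that repeat a pose let the fingers close, or fill a call up. It gives the time, the measured TCP pose, the force, the opening and the grip force at its end, in the units of the state.
- ctrl.get_state(): the state, without advancing time (a new reading comes with each control period).
- ctrl.get_image(name): name is "scene" or "side" or "wrist"; returns a dict with "pixels" (480x640x3 uint8, red, green, blue), "fx", "fy", "cx", "cy" (pixels), "xyz" and "rotation" of the camera in the world; the wrist camera has in their place "tool_from_camera" (4x4, takes a point from camera to tool coordinates, whose origin is the TCP and whose axes are the flange's). Camera axes: x right, y up, looking along -z (the intrinsics and any distortion apply to the point x, -y, -z); pixel columns grow to the right and rows downward; lengths in m; the calibration is good to about 2 mm. A picture is of the moment at which its call begins: read the wrist's pose just before it. There is no depth.
- ctrl.close_job(): hands the job in; it is judged then, once.
The state is a dict: "time": time; "joint_positions": joint angles; "qd": joint speeds; "joint_torque": joint torques, N m; "position": TCP position; "tool_rot": TCP orientation; "ft_force": force on the tool from outside, world axes, zero at the start; "torque": the same for the moment, N m; "grip_width": opening from 0.0 (shut) to 1.0 (fully open); "grip_force": force on a finger pad.
Only numpy, scipy, OpenCV 4.12 (cv2) and the standard library are available. Lean on these libraries where they do the work, as an engineer would, in place of code of your own. Each camera call takes 0.05 s, during which the arm holds its last target. There are 200 camera calls.

### The job

The screw cap of the square oil can in the bench holder is stuck: break it loose with a short hard anticlockwise twist, spin it off and set it down the right way up on the empty part of the shallow tray. Leave the can standing down in its holder all the while - let your hand rise with the thread, do not bear down on the can, and do not pull before the cap is free - and leave the parts in the tray and the dropper bottle where they are.

Things in the scene. Friction and masses are not known exactly. Their poses are not given: they have to be found in the camera images.
- cap_center (a point): Centre (on the axis, half-way up) of the black ribbed screw cap on the oil can: round, 52 mm in diameter, 24 mm high, closed on top, open below, 70 g. z is the screw axis (up). Grip it round its side with 35 to 60 N; fingertips may reach 6 mm below its lower rim. A hand that does not rise with the turning cap presses the can down; one that rises too fast lifts the can.
- thread (a point): Point on the screw axis of the can's neck, 97 mm above the can's underside, where the thread is. Right-hand thread, four starts, coarse: the cap comes off anticlockwise seen from above and rises several mm (the lead is not known). Its four lugs come free after 1.4 to 1.8 rad, so at least two grasps are needed; turning further does no harm. Once free it must rise 20 mm to clear the neck.
- seal_top (a point): Centre of the rubber seal in the can's mouth, right under the cap's top. While the cap is tight the seal holds it: it is stuck to the mouth and keyed to the cap. Turning takes 0.7 to 1.0 N m until, within the first 0.7 rad, the seal lets go with a small jerk; then the cap turns with almost none.
- can: Square aluminium oil can, 74 x 74 mm and 80 mm high with a white screw neck (45 mm over the thread) that ends 113 mm above its underside; the tight cap's centre is 104 mm above it, 0.5 kg; loose, but it stands in the holder's pocket, which stops it from turning (1 mm of play on each side). Origin: centre of its underside; z up, x and y square to its sides. An upward pull of more than about 4 N lifts it out of the holder.
- holder: Grey sheet-steel can holder screwed to the bench: foot plate 136 (x) x 90 (y) x 4 mm with a square pocket of 76 mm between walls 36 mm high. Origin: centre of its underside on the bench, z up.
- pad: Black rubber pad, 66 x 66 x 2 mm, on the floor of the holder's pocket; the can stands on it, its underside 6 mm above the bench, bearing with its weight of 5 N; a push of 12 N on top of that is the most it should get. Origin: centre of its underside.
- tray: Shallow grey-white tray, 174 (x) x 236 (y) mm, walls 20 mm high, floor 2 mm thick. Origin: centre of its underside; z up, the turned parts stand in the half at +y.
- tray_free (a point): Centre of the empty part of the tray's floor (on the floor's upper face, 48 mm to the -y side of the tray's centre); 60 mm or more of clear floor to the walls and parts all round except the wall at -y, 63 mm away.
- spigot: Turned flanged spigot standing in the tray, 51 mm in diameter, 46 mm high. Bystander. Origin: centre of its underside.
- flange: Turned flange ring lying in the tray, 62 mm in diameter, 19 mm high. Bystander. Origin: centre of its underside.
- ball_bearing: Ball bearing lying in the tray, 37 mm in diameter, 12 mm high. Bystander. Origin: centre of its underside.
- dropper: White dropper bottle standing on the bench beyond the can, 32 mm in diameter, 124 mm high. Bystander. Origin: centre of its underside.
Things that resemble listed ones, but are neither listed nor needed, are in the scene too. There is more than one size of the part that bears cap_center; the job needs the largest.

How it is judged:
By the outcome, as a careful person would: the job done as asked, in the order asked, and still so for the second after the job is handed in, with the robot touching nothing.
It also fails if it takes over 64 s, if anything falls off the work surface, if the arm or the gripper's body presses on something with over 40 N, if the wrist force passes 120 N, or if a joint passes its speed limit or range.

## Working session

There is one attempt and no reset: what is moved stays moved. The work goes in short steps, Python scripts to look and compute and a tool call to move; the robot and the scene stay as the last step left them, time stands still between calls to the robot, and variables do not carry over. Pictures are saved under pics/ and viewed, at most 10 in all, crops included, and the job is handed in when it is done.

Besides the shell and the picture viewer there is one more tool, called as a command line: name --argument value ..., lists and objects as JSON in quotes. jog_arm: Moves the arm, as the interface text tells. Its arguments: {"type":"object","properties":{"moves":{"type":"array"},"newtons":{"type":"number"}},"required":["moves"]}

```bash
mkdir -p pics; cat > h.py <<'E'
import numpy as np, cv2, json
from scipy.spatial.transform import Rotation as R
from bench import ctrl
def grab(name,fn):
    s=ctrl.get_state(); im=ctrl.get_image(name)
    cv2.imwrite('pics/'+fn+'.png',cv2.cvtColor(im['pixels'],cv2.COLOR_RGB2BGR))
    if name=='wrist':
        T=np.eye(4);T[:3,:3]=R.from_rotvec(s['tool_rot']).as_matrix();T[:3,3]=s['position']
        C=T@np.array(im['tool_from_camera'])
    else:
        C=np.eye(4);r=np.array(im['rotation']);C[:3,:3]=r if r.shape==(3,3) else R.from_rotvec(r).as_matrix();C[:3,3]=im['xyz']
    m=dict(C=C.tolist(),k=[im[a] for a in('fx','fy','cx','cy')],keys=[a for a in im if a!='pixels'],dist=str({a:im[a] for a in im if 'dist' in a}))
    json.dump(m,open('pics/'+fn+'.json','w')); return m
def ray(fn,u,v):
    m=json.load(open('pics/'+fn+'.json'));C=np.array(m['C']);fx,fy,cx,cy=m['k']
    d=C[:3,:3]@np.array([(u-cx)/fx,-(v-cy)/fy,-1]);return C[:3,3],d/np.linalg.norm(d)
def plane(fn,u,v,z):
    o,d=ray(fn,u,v);return o+d*(z-o[2])/d[2]
def tri(*obs):
    A=0;b=0
    for o in obs:
        p,d=ray(*o);M=np.eye(3)-np.outer(d,d);A=A+M;b=b+M@p
    x=np.linalg.solve(A,b)
    return x,[np.linalg.norm(np.cross(x-ray(*o)[0],ray(*o)[1])) for o in obs]
def proj(fn,p):
    m=json.load(open('pics/'+fn+'.json'));C=np.array(m['C']);fx,fy,cx,cy=m['k']
    q=C[:3,:3].T@(np.array(p)-C[:3,3]);return cx+fx*q[0]/-q[2],cy-fy*q[1]/-q[2]
E
python3 - <<'E'
from h import *
for n in('scene','side','wrist'):
    m=grab(n,n+'0');print(n,m['keys'],m['dist'],np.round(m['C'],3).tolist())
s=ctrl.get_state();print({k:np.round(v,3).tolist() for k,v in s.items()},ctrl.grasp_offset)
a=[cv2.imread(f'pics/{n}0.png') for n in('scene','side')]
E
```

```text
scene ['fx', 'fy', 'cx', 'cy', 'xyz', 'rotation'] {} [[0.525, 0.352, -0.775, -0.15], [-0.851, 0.189, -0.49, -0.536], [-0.027, 0.917, 0.398, 0.457], [0.0, 0.0, 0.0, 1.0]]
side ['fx', 'fy', 'cx', 'cy', 'xyz', 'rotation'] {} [[-0.64, 0.562, -0.525, 0.086], [-0.769, -0.475, 0.428, 0.26], [-0.009, 0.677, 0.736, 0.72], [0.0, 0.0, 0.0, 1.0]]
wrist ['fx', 'fy', 'cx', 'cy', 'tool_from_camera'] {} [[1.0, -0.001, 0.002, 0.65], [0.001, 0.963, 0.269, 0.073], [-0.002, -0.269, 0.963, 0.384], [0.0, 0.0, 0.0, 1.0]]
{'time': 0.15, 'joint_positions': [0.014, 0.322, -0.07, 1.451, 0.023, 1.371, -0.057], 'qd': [0.002, -0.001, 0.002, -0.003, -0.002, 0.001, 0.0], 'joint_torque': [0.0, -49.179, -0.404, -31.288, -0.064, 0.04, 0.0], 'position': [0.65, -0.0, 0.222], 'tool_rot': [-2.221, -2.221, 0.002], 'ft_force': [0.714, -0.316, 0.223], 'torque': [0.003, -0.003, -0.024], 'grip_force': 0.0, 'grip_width': 1.0} 0.0187
```

View pics/scene0.png

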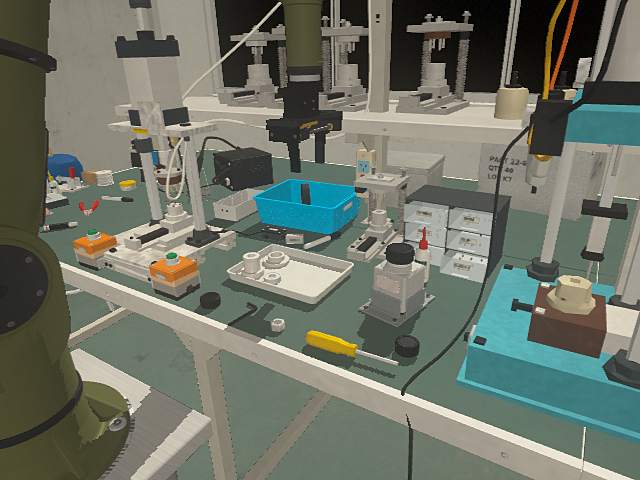

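View pics/side0.png

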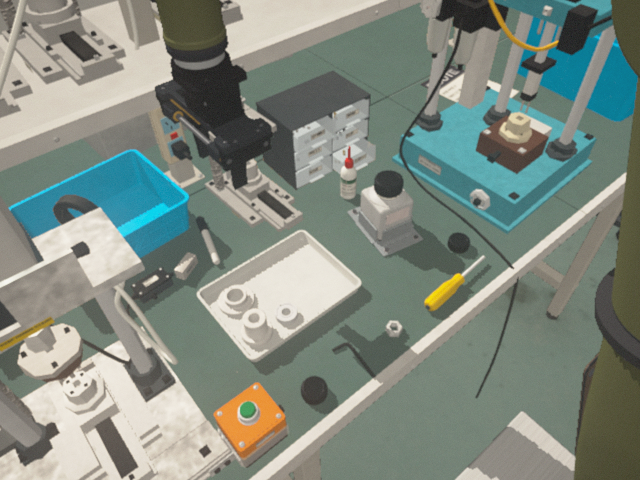

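View pics/wrist0.png

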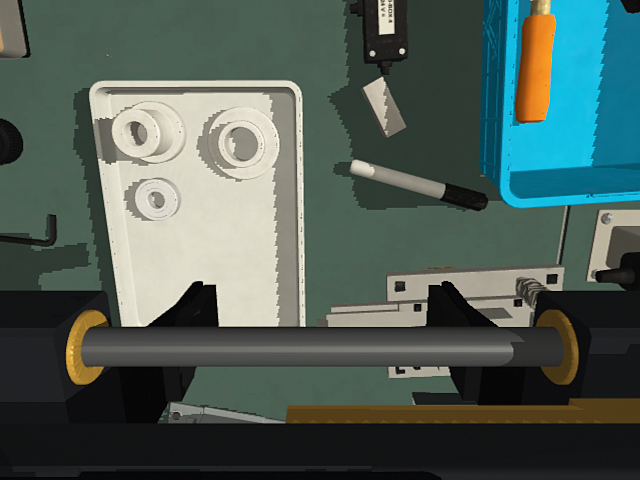

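The scene view shows a black cap on the square can at (400,254), two loose black caps on the bench at (209,300) and (407,346), and the tray at (290,275). In the side view these are (388,184) for the cap on the can, (314,390) and (458,243) for the loose caps, and (280,295) for the tray. The wrist view shows the turned parts in the tray's +y half. Of the three caps, only the one at scene (400,254) / side (388,184) sits on the can in the holder beside the dropper, so it's the one meant. I'll confirm that in an enlarged crop and measure it.

```bash
cat > m1.py <<'E'
from h import *
out=[];Q={}
for n,(u,v) in dict(scene0=(400,254),side0=(388,184)).items():
    im=cv2.imread(f'pics/{n}.png');g=im.max(2)
    w=28;c=(g[v-w:v+w,u-w:u+w]<62).astype(np.uint8)
    k,l,st,ce=cv2.connectedComponentsWithStats(c)
    i=l[w,w];ys,xs=np.nonzero(l==i);xs=xs+u-w;ys=ys+v-w
    Q[n]=(xs.min(),xs.max(),ys.min(),ys.max(),xs.mean(),ys.mean());print(n,len(xs),np.round(Q[n],1))
    big=cv2.resize(im[v-60:v+60,u-48:u+48],None,fx=4,fy=4,interpolation=cv2.INTER_CUBIC)
    out.append(big)
cv2.imwrite('pics/crop1.png',np.hstack(out))
a=[('%s'%n,(q[0]+q[1]+1)/2,(q[2]+q[3]+1)/2) for n,q in Q.items()]
x,e=tri(*a);print('cap centre (bbox)',x,e)
x,e=tri(*[(n,q[4]+.5,q[5]+.5) for n,q in Q.items()]);print('cap centroid',x,e)
for n,q in Q.items():
    m=json.load(open(f'pics/{n}.json'));d=np.linalg.norm(x-np.array(m['C'])[:3,3]);print('width mm',1e3*(q[1]-q[0]+1)*d/m['k'][0])
    print(n, 'expected cap bottom/top',[np.round(proj(n,x+np.array([0,0,h])),1) for h in(-.012,.012)])
# tray mask
for n,(u,v) in dict(scene0=(310,280),side0=(310,285)).items():
    im=cv2.imread(f'pics/{n}.png');print(n,im[v,u])
    c=(im.min(2)>150).astype(np.uint8);k,l,st,ce=cv2.connectedComponentsWithStats(c)
    i=l[v,u];cs,_=cv2.findContours((l==i).astype(np.uint8),0,1);cc=max(cs,key=cv2.contourArea);h=cv2.convexHull(cc)
    ap=cv2.approxPolyDP(h,6,True)[:,0];print(n,st[i],ap.tolist(),[np.round(plane(n,*p,.02)[:2],3).tolist() for p in ap])
E
python3 m1.py
```

```text
scene0 407 [384.  413.  243.  264.  398.7 254.6]
side0 2824 [360.  415.  156.  211.  387.3 183.3]
cap centre (bbox) [ 0.54920475 -0.26567531  0.10852921] [np.float64(0.001403247570029424), np.float64(0.0014032475700295043)]
cap centroid [ 0.55022343 -0.26630243  0.10676116] [np.float64(0.0023524855167676934), np.float64(0.0023524855167676366)]
width mm 57.04004061709063
scene0 expected cap bottom/top [array([399.7, 259.9]), array([400.2, 248.3])]
width mm 102.75108826146925
side0 expected cap bottom/top [array([387.3, 190. ]), array([388.3, 180. ])]
scene0 [201 220 225]
scene0 [ 243  244  111   53 2530] [[243, 255], [275, 244], [353, 265], [308, 296], [245, 277]] [[0.543, 0.124], [0.632, 0.096], [0.621, -0.13], [0.46, -0.116], [0.46, 0.046]]
side0 [220 231 235]
side0 [  196   230   166   130 10053] [[305, 230], [361, 283], [250, 359], [196, 293]] [[0.626, -0.131], [0.464, -0.127], [0.465, 0.103], [0.63, 0.103]]
```

View pics/crop1.png

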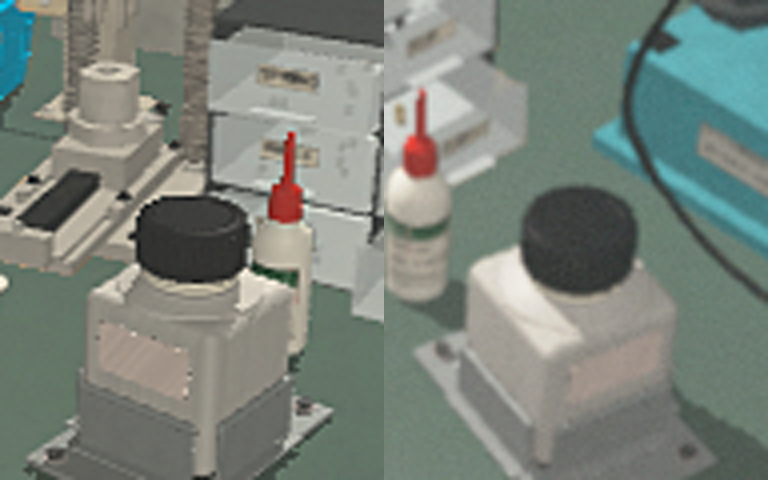

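The crop confirms it: the ribbed cap is on the square can's neck, with the dropper beside it. Before moving I'll check clearances to the dropper, cabinet, cable and teal machine.

```bash
python3 - <<'E'
from h import *
f=lambda x:np.round(x,3).tolist()
print('cap',tri(('scene0',400.1,253.8),('side0',388.8,183.8)))
print('dropper base side',f(plane('side0',348,196,0)),'tip',tri(('scene0',424.5,227),('side0',349.3,146)))
print('cabinet top corner',tri(('scene0',511,199),('side0',369,92)), tri(('scene0',404,210),('side0',256,104)),tri(('scene0',480,225),('side0',295,142)))
print('teal left corner',f(plane('side0',400,160,0)),f(plane('scene0',460,380,0)))
S=[(460,50),(440,85),(418,120),(405,150),(425,182),(455,205),(490,232),(512,262)]
C=[(520,125),(500,160),(490,200),(488,240),(482,290),(460,330),(430,360),(405,388)]
def interp(P,n=60):
    P=np.array(P,float);t=np.linspace(0,len(P)-1,n);return np.c_[np.interp(t,range(len(P)),P[:,0]),np.interp(t,range(len(P)),P[:,1])]
Sd=interp(S)
for c in interp(C,12):
    r=[tri(('scene0',*c),('side0',*s)) for s in Sd];i=np.argmin([q[1][0] for q in r]);print(np.round(c),f(r[i][0]),round(r[i][1][0],4))
E
```

```text
cap (array([ 0.54907133, -0.26750223,  0.10886965]), [np.float64(0.0007932442790950833), np.float64(0.000793244279095205)])
dropper base side [0.66, -0.271, 0.0] tip (array([ 0.66370778, -0.27329222,  0.12384666]), [np.float64(0.0011826909434146326), np.float64(0.0011826909434146055)])
cabinet top corner (array([ 0.75392235, -0.40892583,  0.1633771 ]), [np.float64(0.015104881064237246), np.float64(0.015104881064237125)]) (array([ 0.83503556, -0.17982934,  0.12697143]), [np.float64(0.0387286347830924), np.float64(0.038728634783092374)]) (array([ 0.89486221, -0.31730666,  0.02573857]), [np.float64(0.034897879781012206), np.float64(0.03489787978101215)])
teal left corner [0.674, -0.438, 0.0] [0.393, -0.432, 0.0]
[520. 125.] [0.564, -0.428, 0.33] 0.0223
[507. 147.] [0.562, -0.423, 0.313] 0.0045
[497. 171.] [0.569, -0.414, 0.278] 0.0003
[491. 196.] [0.584, -0.406, 0.228] 0.0018
[489. 222.] [0.602, -0.407, 0.181] 0.0018
[487. 249.] [0.622, -0.406, 0.119] 0.0009
[483. 281.] [0.624, -0.407, 0.053] 0.0017
[472. 308.] [0.568, -0.404, 0.022] 0.0007
[457. 333.] [0.479, -0.401, 0.02] 0.0013
[438. 352.] [0.41, -0.391, 0.025] 0.0
[421. 370.] [0.365, -0.381, 0.019] 0.0017
[405. 388.] [0.327, -0.371, 0.011] 0.0015
```

jog_arm --moves '[-0.14,-0.05,-0.05,0,0,0,1,-0.28,-0.1,-0.1,0,0,0,1,-0.42,-0.15,-0.1,0,0,0,1,-0.56,-0.2,-0.1,0,0,0,1,-0.7,-0.25,-0.1,0,0,0,1,-0.84,-0.3,-0.1,0,0,0,1,-0.95,-0.333,-0.1,0,0,0,1,-0.95,-0.333,-0.1,0,0,0,1]'

```text
time: 1.15
position: [0.5481, -0.289, 0.2522]
tool_rot: [2.229, 2.214, -0.003]
ft_force: [-1.1, 0.3, 0.1]
grip_width: 1.002
grip_force: 0.0
```

```bash
python3 - <<'E'
from h import *
grab('wrist','w1')
im=cv2.imread('pics/w1.png')
print('expected cap top px',proj('w1',(.549,-.267,.121)),proj('w1',(.575,-.267,.121)))
print({k:np.round(v,3).tolist() for k,v in ctrl.get_state().items()}['joint_positions'])
E
```

```text
expected cap top px (np.float64(323.55552117790063), np.float64(197.6154505315051)) (np.float64(360.79293233911386), np.float64(197.41680939371398))
[0.357, 0.242, 0.097, 1.492, -0.024, 1.409, 0.452]
```

View pics/w1.png

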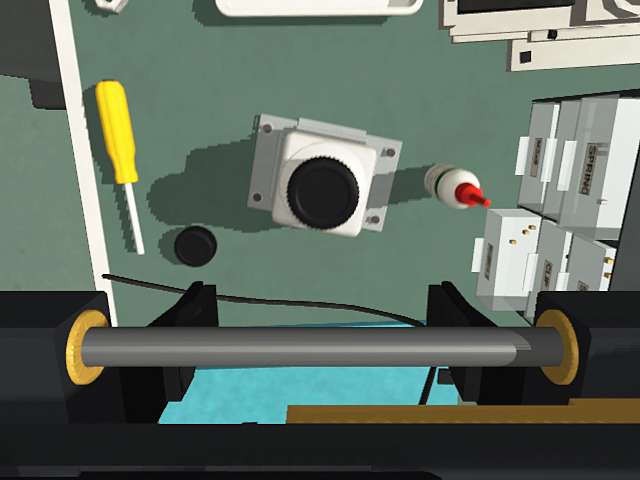

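The wrist view shows the cap at about (323,192), with the dropper's red tip at (470,195), a small loose cap at (195,246) and a cable at about v=305. Next I'll fit the cap centre.

```bash
python3 - <<'E'
from h import *
im=cv2.imread('pics/w1.png');c=np.zeros(im.shape[:2],np.uint8)
c[140:245,270:375]=(im.max(2)<75)[140:245,270:375]
k,l,st,ce=cv2.connectedComponentsWithStats(c);i=l[192,323];m=(l==i).astype(np.uint8)
cs,_=cv2.findContours(m,0,1);cc=max(cs,key=cv2.contourArea);print(st[i],cv2.minEnclosingCircle(cc),cv2.fitEllipse(cv2.convexHull(cc)))
(u,v),_,_=cv2.fitEllipse(cv2.convexHull(cc))
print('cap at z .116',plane('w1',u+.5,v+.5,.116),'r px->mm', )
print(tri(('scene0',400.1,253.8),('side0',388.8,183.8),('w1',u+.5,v+.5)))
print(tri(('side0',388.8,183.8),('w1',u+.5,v+.5)))
E
```

```text
[ 287  156   72   74 4077] ((321.8020935058594, 192.7083282470703), 36.75263595581055) ((322.3490905761719, 192.73304748535156), (71.57876586914062, 72.95317840576172), 167.18714904785156)
cap at z .116 [ 0.54851953 -0.26473851  0.116     ] r px->mm
(array([ 0.54874451, -0.26686992,  0.10902369]), [np.float64(0.0008048109207236399), np.float64(0.001124902683335987), np.float64(0.0009949017211504099)])
(array([ 0.54824539, -0.2657974 ,  0.1114115 ]), [np.float64(0.00040343788766374376), np.float64(0.0004034378876637084)])
```

jog_arm --moves '[0.04,0,0,0,0,0.17,1,0.078,0,0,0,0,0.34,1,0.078,0,0.05,0,0,0.51,1,0.078,0,0.1,0,0,0.67,1,0.078,0,0.15,0,0,0.8,1,0.078,0,0.2,0,0,0.833,1,0.078,0,0.25,0,0,0.833,1,0.078,0,0.25,0,0,0.833,1]' --newtons 50

```text
time: 2.2
position: [0.5494, -0.2608, 0.1759]
tool_rot: [-2.949, -1.077, 0.003]
ft_force: [-0.4, -0.9, 0.2]
grip_width: 0.999
grip_force: 0.0
```

```bash
python3 - <<'E'
from h import *
s=ctrl.get_state();m=R.from_rotvec(s['tool_rot']).as_matrix();print(s['position'],s['joint_positions'],'\n',m.round(3))
print('to cap xy, tool axes units',m.T@(np.array([.5485,-.2655,.094])-s['position'])/.3)
E
```

```text
[ 0.54940373 -0.26075055  0.17589356] [ 0.26020965  0.25908796  0.16552541  1.62748951 -0.04437723  1.26159536
 -0.4364422 ] 
 [[ 0.765  0.645 -0.003]
 [ 0.645 -0.765  0.001]
 [-0.001 -0.003 -1.   ]]
to cap xy, tool axes units [-0.01217336  0.01088189  0.27296589]
```

```bash
python3 - <<'E'
from h import *
m=json.load(open('pics/w1.json'));print(np.round(np.array(m['C'])[:3,3],4))
grab('wrist','w2');s=ctrl.get_state();print(s['position'],s['time'])
im=cv2.imread('pics/w2.png');print('exp',proj('w2',(.5485,-.2655,.122)),proj('w2',(.5485,-.2655,.11)))
cv2.imwrite('pics/w2v.png',im)
E
```

```text
[ 0.5487 -0.2156  0.4141]
[ 0.54992887 -0.26122566  0.1769782 ] 2.25
exp (np.float64(327.2966651977683), np.float64(269.8028832342749)) (np.float64(327.09654294328993), np.float64(262.6512179836703))
```

View pics/w2v.png

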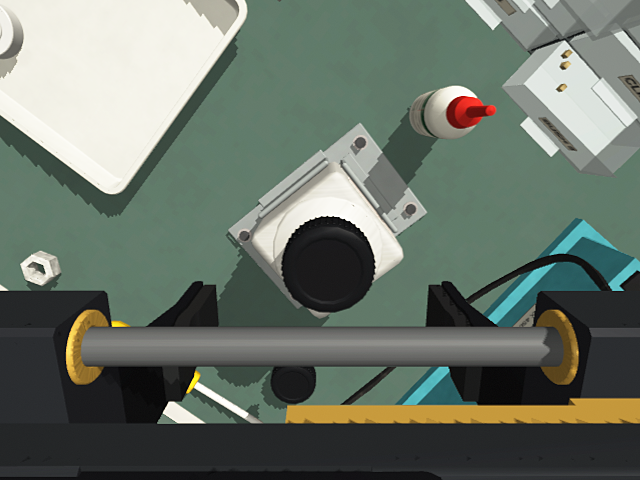

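The wrist view shows the cap top centred at about (329,267), against (327,270) expected, so the position agrees within about 1.5 mm and the fingers straddle it. I'll descend.

jog_arm --moves '[-0.01,0.01,0.05,0,0,0,1,-0.01,0.01,0.1,0,0,0,1,-0.01,0.01,0.15,0,0,0,1,-0.01,0.01,0.2,0,0,0,1,-0.01,0.01,0.24,0,0,0,1,-0.01,0.01,0.265,0,0,0,1,-0.01,0.01,0.275,0,0,0,1,-0.01,0.01,0.275,0,0,0,1]'

```text
time: 3.25
position: [0.5499, -0.2659, 0.0952]
tool_rot: [2.952, 1.075, 0.0]
ft_force: [0.4, -0.4, -0.5]
grip_width: 1.0
grip_force: 0.0
```

jog_arm --moves '[0,0,0,0,0,0,-1,0,0,0,0,0,0,-1,0,0,0,0,0,0,-1,0,0,0,0,0,0,-1,0,0,0,0,0,0,-1,0,0,0,0,0,0,-1,0,0,0,0,0,0,-1,0,0,0,0,0,0,-1]' --newtons 52

```text
time: 4.25
position: [0.5497, -0.2655, 0.0951]
tool_rot: [-2.951, -1.075, 0.0]
ft_force: [-0.6, 1.9, 1.7]
grip_width: 0.596
grip_force: 52.0
```

```bash
cat > st.py <<'E'
from h import *
s=ctrl.get_state();print({k:np.round(v,4).tolist() for k,v in s.items() if k not in('qd','joint_torque')})
m=R.from_rotvec(s['tool_rot']).as_matrix();print('heading of tool y deg',np.degrees(np.arctan2(m[1,1],m[0,1])).round(2))
E
python3 st.py
```

```text
{'time': 4.25, 'joint_positions': [0.2711, 0.3284, 0.1627, 1.71, -0.0587, 1.1083, -0.4205], 'position': [0.5497, -0.2655, 0.0951], 'tool_rot': [-2.9514, -1.0752, 0.0001], 'ft_force': [-0.6066, 1.9002, 1.7115], 'torque': [0.4769, 0.3291, -0.0238], 'grip_force': 52.0002, 'grip_width': 0.5958}
heading of tool y deg -49.97
```

jog_arm --moves '[0,0,-0.0015,0,0,-0.15,-1,0,0,-0.003,0,0,-0.3,-1,0,0,-0.003,0,0,-0.3,-1,0,0,-0.003,0,0,-0.3,-1,0,0,-0.003,0,0,-0.3,-1,0,0,-0.003,0,0,-0.3,-1,0,0,-0.003,0,0,-0.3,-1,0,0,-0.003,0,0,-0.3,-1]'

```text
time: 5.25
position: [0.5494, -0.2654, 0.096]
tool_rot: [-2.748, -1.52, 0.001]
ft_force: [-4.2, 3.5, 4.0]
grip_width: 0.59
grip_force: 52.0
```

```bash
python3 st.py
```

```text
{'time': 5.25, 'joint_positions': [0.3088, 0.3265, 0.1175, 1.7079, -0.0423, 1.1108, -0.1212], 'position': [0.5494, -0.2654, 0.096], 'tool_rot': [-2.748, -1.5204, 0.0007], 'ft_force': [-4.1623, 3.5062, 3.9574], 'torque': [0.7973, 0.7986, -0.4897], 'grip_force': 52.0004, 'grip_width': 0.5902}
heading of tool y deg -32.09
```

jog_arm --moves '[0,0,-0.0025,0,0,-0.15,-1,0,0,-0.005,0,0,-0.3,-1,0,0,-0.005,0,0,-0.3,-1,0,0,-0.005,0,0,-0.3,-1,0,0,-0.005,0,0,-0.3,-1,0,0,-0.005,0,0,-0.3,-1,0,0,-0.005,0,0,-0.3,-1,0,0,-0.005,0,0,-0.3,-1]'

```text
time: 6.25
position: [0.5498, -0.2658, 0.0976]
tool_rot: [2.475, 1.934, 0.0]
ft_force: [-2.3, 3.9, 4.4]
grip_width: 0.6
grip_force: 52.0
```

```bash
python3 st.py
```

```text
{'time': 6.25, 'joint_positions': [0.347, 0.3249, 0.0718, 1.7046, -0.0256, 1.1128, 0.1822], 'position': [0.5498, -0.2658, 0.0976], 'tool_rot': [2.4754, 1.9344, 0.0002], 'ft_force': [-2.2938, 3.8922, 4.444], 'torque': [0.7881, 0.6604, -0.0008], 'grip_force': 52.0012, 'grip_width': 0.6}
heading of tool y deg -13.99
```

jog_arm --moves '[0,0,-0.002,0,0,-0.1,-1,0,0,-0.0038,0,0,-0.2,-1,0,0,-0.0056,0,0,-0.3,-1,0,0,-0.0056,0,0,-0.3,-1,0,0,-0.0056,0,0,-0.3,-1,0,0,-0.0056,0,0,-0.3,-1,0,0,-0.0056,0,0,-0.3,-1,0,0,-0.0056,0,0,-0.3,-1]'

```text
time: 7.25
position: [0.5496, -0.2659, 0.099]
tool_rot: [-2.142, -2.298, 0.0]
ft_force: [-2.6, 2.6, 0.5]
grip_width: 0.597
grip_force: 52.0
```

```bash
python3 st.py
```

```text
{'time': 7.25, 'joint_positions': [0.3844, 0.3239, 0.0271, 1.7019, -0.0094, 1.1161, 0.4841], 'position': [0.5496, -0.2659, 0.099], 'tool_rot': [-2.1425, -2.2976, 0.0003], 'ft_force': [-2.6128, 2.6256, 0.5266], 'torque': [0.5843, 0.539, -0.0182], 'grip_force': 52.0003, 'grip_width': 0.5974}
heading of tool y deg 4.0
```

jog_arm --moves '[0,0,-0.0012,0,0,-0.1,-1,0,0,-0.0025,0,0,-0.2,-1,0,0,-0.0039,0,0,-0.3,-1,0,0,-0.0039,0,0,-0.3,-1,0,0,-0.0039,0,0,-0.3,-1,0,0,-0.0039,0,0,-0.3,-1,0,0,-0.0039,0,0,-0.3,-1,0,0,-0.0039,0,0,-0.3,-1]'

```text
time: 8.25
position: [0.5497, -0.2658, 0.1003]
tool_rot: [-1.757, -2.605, 0.0]
ft_force: [-2.7, 2.5, 2.4]
grip_width: 0.596
grip_force: 52.0
```

```bash
python3 st.py
```

```text
{'time': 8.25, 'joint_positions': [0.4216, 0.3234, -0.0176, 1.6992, 0.0063, 1.1191, 0.7863], 'position': [0.5497, -0.2658, 0.1003], 'tool_rot': [-1.7565, -2.6046, 0.0001], 'ft_force': [-2.657, 2.5017, 2.3879], 'torque': [0.671, 0.7269, -0.0558], 'grip_force': 52.0005, 'grip_width': 0.5962}
heading of tool y deg 22.01
```

jog_arm --moves '[0,0,-0.0014,0,0,-0.1,-1,0,0,-0.0029,0,0,-0.2,-1,0,0,-0.0043,0,0,-0.3,-1,0,0,-0.0058,0,0,-0.4,-1,0,0,-0.0058,0,0,-0.4,-1,0,0,-0.0058,0,0,-0.4,-1,0,0,-0.0058,0,0,-0.4,-1,0,0,-0.0058,0,0,-0.4,-1]'

```text
time: 9.25
position: [0.5498, -0.2659, 0.1021]
tool_rot: [1.177, 2.913, -0.0]
ft_force: [-3.3, 2.0, 1.9]
grip_width: 0.596
grip_force: 52.0
```

```bash
python3 st.py
```

```text
{'time': 9.25, 'joint_positions': [0.4709, 0.3237, -0.0768, 1.6955, 0.0272, 1.1232, 1.1891], 'position': [0.5498, -0.2659, 0.1021], 'tool_rot': [1.1769, 2.9126, -0.0002], 'ft_force': [-3.2824, 2.0034, 1.9288], 'torque': [0.6214, 0.692, -0.0353], 'grip_force': 52.0002, 'grip_width': 0.5961}
heading of tool y deg 45.99
```

jog_arm --moves '[0,0,-0.0014,0,0,-0.1,-1,0,0,-0.0029,0,0,-0.2,-1,0,0,-0.0043,0,0,-0.3,-1,0,0,-0.0058,0,0,-0.4,-1,0,0,-0.0058,0,0,-0.4,-1,0,0,-0.0058,0,0,-0.4,-1,0,0,-0.0058,0,0,-0.4,-1,0,0,-0.0058,0,0,-0.4,-1]'

```text
time: 10.25
position: [0.5499, -0.266, 0.1039]
tool_rot: [0.546, 3.093, -0.0]
ft_force: [-2.8, 1.1, 1.5]
grip_width: 0.602
grip_force: 52.0
```

```bash
python3 st.py
```

```text
{'time': 10.25, 'joint_positions': [0.5202, 0.3249, -0.1359, 1.6918, 0.0481, 1.1277, 1.5923], 'position': [0.5499, -0.266, 0.1039], 'tool_rot': [0.5457, 3.0934, -0.0004], 'ft_force': [-2.7823, 1.1365, 1.5332], 'torque': [0.4385, 0.6107, -0.0166], 'grip_force': 52.0003, 'grip_width': 0.6021}
heading of tool y deg 69.99
```

jog_arm --moves '[0,0,-0.001,0,0,0,-1,0,0,-0.002,0,0,0,-1,0,0,-0.003,0,0,0,-1,0,0,-0.004,0,0,0,-1,0,0,-0.004,0,0,0,-1,0,0,-0.004,0,0,0,-1,0,0,-0.004,0,0,0,-1,0,0,-0.004,0,0,0,-1]'

```text
time: 11.25
position: [0.5498, -0.2659, 0.1051]
tool_rot: [0.545, 3.094, -0.0]
ft_force: [-1.4, 1.0, -0.9]
grip_width: 0.597
grip_force: 52.0
```

jog_arm --moves '[0,0,-0.001,0,0,0,-1,0,0,-0.002,0,0,0,-1,0,0,-0.003,0,0,0,-1,0,0,-0.003,0,0,0,-1,0,0,-0.003,0,0,0,-1,0,0,-0.003,0,0,0,-1,0,0,-0.003,0,0,0,-1,0,0,-0.003,0,0,0,-1]'

```text
time: 12.25
position: [0.5498, -0.2659, 0.1059]
tool_rot: [0.545, 3.094, -0.0]
ft_force: [-1.2, 1.4, -0.5]
grip_width: 0.6
grip_force: 52.0
```

```bash
python3 st.py
```

```text
{'time': 12.25, 'joint_positions': [0.5205, 0.323, -0.1362, 1.69, 0.0477, 1.1318, 1.593], 'position': [0.5498, -0.2659, 0.1059], 'tool_rot': [0.545, 3.0938, -0.0001], 'ft_force': [-1.2346, 1.3587, -0.5059], 'torque': [0.1959, 0.2751, 0.0165], 'grip_force': 51.9997, 'grip_width': 0.5998}
heading of tool y deg 70.02
```

The upward force stays at the cap's weight, so the cap is free. I'll raise it gently.

jog_arm --moves '[0,0,-0.004,0,0,0,-1,0,0,-0.008,0,0,0,-1,0,0,-0.012,0,0,0,-1,0,0,-0.016,0,0,0,-1,0,0,-0.02,0,0,0,-1,0,0,-0.024,0,0,0,-1,0,0,-0.028,0,0,0,-1,0,0,-0.03,0,0,0,-1]'

```text
time: 13.25
position: [0.5498, -0.2659, 0.115]
tool_rot: [0.545, 3.094, -0.0]
ft_force: [0.2, 0.6, -1.6]
grip_width: 0.594
grip_force: 52.0
```

jog_arm --moves '[0,0,-0.01,0,0,0,-1,0,0,-0.02,0,0,0,-1,0,0,-0.03,0,0,0,-1,0,0,-0.045,0,0,0,-1,0,0,-0.06,0,0,0,-1,0,0,-0.08,0,0,0,-1,0,0,-0.1,0,0,0,-1,0,0,-0.1,0,0,0,-1]'

```text
time: 14.25
position: [0.5502, -0.2661, 0.1457]
tool_rot: [0.545, 3.093, -0.001]
ft_force: [-0.6, -0.6, -1.6]
grip_width: 0.596
grip_force: 52.0
```

```bash
python3 st.py; python3 -c "
from h import *
grab('side','side1');grab('wrist','w3')
a=cv2.imread('pics/side1.png')[80:360,190:490];b=cv2.imread('pics/w3.png')
cv2.imwrite('pics/v3.png',np.hstack([cv2.resize(a,(400,373)),cv2.resize(b,(400,300))[:300] if 0 else cv2.copyMakeBorder(cv2.resize(b,(400,300)),0,73,0,0,0)]))"
```

```text
{'time': 14.25, 'joint_positions': [0.5217, 0.2892, -0.1371, 1.6492, 0.0419, 1.2046, 1.5973], 'position': [0.5502, -0.2661, 0.1457], 'tool_rot': [0.5448, 3.0926, -0.0006], 'ft_force': [-0.6266, -0.5537, -1.6376], 'torque': [0.054, -0.0251, -0.0125], 'grip_force': 51.9996, 'grip_width': 0.5959}
heading of tool y deg 70.02
```

View pics/v3.png

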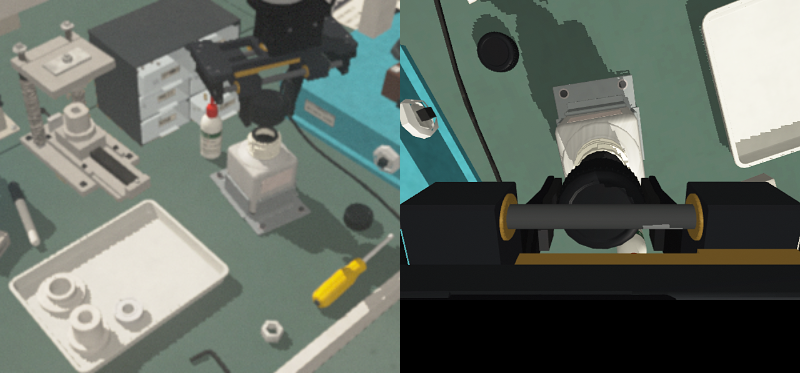

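The view shows the cap in the fingers, the neck bare with the seal on it, and the can still down in its holder. The toggle fixture stands near the tray, so I'll check clearance there and refine the tray's centre from the wrist image.

```bash
python3 - <<'E'
from h import *
f=lambda x:np.round(x,3).tolist()
for p in [(328,305),(388,275),(330,325),(563,268)]: print('fixture base w0',f(plane('wrist0',*p,.02)))
c=lambda u,v:(190+u*.75,80+v*.75)
for p in [(13,62),(55,30),(115,50),(75,75)]: print('fixture plate side z.15',f(plane('side1',*c(*p),.15)))
print(tri(('scene0',408,180),('side1',*c(115,50))),tri(('scene0',360,185),('side1',*c(13,62))))
# tray rim corners, wrist0 top edge & sides
for p in [(92,84),(300,84),(303,325),(118,325)]: print('tray w0',f(plane('wrist0',*p,.02)))
im=cv2.imread('pics/side1.png');k=(im.min(2)>140).astype(np.uint8)
n,l,st,ce=cv2.connectedComponentsWithStats(k);cs,_=cv2.findContours((l==l[285,310]).astype(np.uint8),0,1);r=max(cs,key=cv2.contourArea)
P=np.array([plane('side1',*q[0],.02)[:2] for q in r],np.float32)*1e3;print('tray rect mm',cv2.minAreaRect(P))
E
```

```text
fixture base w0 [0.655, -0.091, 0.02]
fixture base w0 [0.709, -0.061, 0.02]
fixture base w0 [0.657, -0.111, 0.02]
fixture base w0 [0.867, -0.054, 0.02]
fixture plate side z.15 [0.871, -0.073, 0.15]
fixture plate side z.15 [0.902, -0.165, 0.15]
fixture plate side z.15 [0.8, -0.203, 0.15]
fixture plate side z.15 [0.787, -0.124, 0.15]
(array([ 0.77406925, -0.18690383,  0.17810993]), [np.float64(0.006413490586062449), np.float64(0.006413490586062478)]) (array([ 0.82865341, -0.05206823,  0.15809922]), [np.float64(0.019896835701373534), np.float64(0.01989683570137352)])
tray w0 [0.463, 0.102, 0.02]
tray w0 [0.631, 0.103, 0.02]
tray w0 [0.631, -0.111, 0.02]
tray w0 [0.457, -0.112, 0.02]
tray rect mm ((547.2842407226562, -12.870498657226562), (176.8215789794922, 238.25949096679688), 0.21567608416080475)
```

jog_arm --moves '[0.02,0.05,-0.03,0,0,0.1,-1,0.055,0.14,-0.067,0,0,0.25,-1,0.09,0.24,-0.067,0,0,0.4,-1,0.13,0.34,-0.067,0,0,0.55,-1,0.17,0.44,-0.067,0,0,0.7,-1,0.205,0.54,-0.067,0,0,0.85,-1,0.23,0.6,-0.067,0,0,1.0,-1,0.243,0.639,-0.067,0,0,1.0,-1]'

```text
time: 15.35
position: [0.5465, -0.0596, 0.1648]
tool_rot: [-2.015, -2.41, 0.0]
ft_force: [0.1, 0.1, -0.3]
grip_width: 0.598
grip_force: 52.0
```

```bash
cat >> st.py <<'E'
print('to (.547,-.061,.03) in tool units',(m.T@(np.array([.547,-.061,.03])-s['position'])/.3).round(4))
E
python3 st.py
```

```text
{'time': 15.35, 'joint_positions': [0.2155, 0.153, -0.1702, 1.7745, 0.0275, 1.2167, 0.2157], 'position': [0.5465, -0.0596, 0.1648], 'tool_rot': [-2.015, -2.4099, 0.0003], 'ft_force': [0.0598, 0.0652, -0.2935], 'torque': [0.023, 0.0224, 0.0162], 'grip_force': 52.0002, 'grip_width': 0.5981}
heading of tool y deg 10.2
to (.547,-.061,.03) in tool units [-0.005   0.0008  0.4494]
```

jog_arm --moves '[-0.005,0,0.07,0,0,0.1,-1,-0.005,0,0.14,0,0,0.17,-1,-0.005,0,0.21,0,0,0.17,-1,-0.005,0,0.28,0,0,0.17,-1,-0.005,0,0.35,0,0,0.17,-1,-0.005,0,0.42,0,0,0.17,-1,-0.005,0,0.449,0,0,0.17,-1,-0.005,0,0.449,0,0,0.17,-1]'

```text
time: 16.35
position: [0.5467, -0.0626, 0.0299]
tool_rot: [-2.224, -2.218, 0.001]
ft_force: [-0.3, 0.8, -0.1]
grip_width: 0.596
grip_force: 52.0
```

jog_arm --moves '[0,0,0.015,0,0,0,-1,0,0,0.03,0,0,0,-1,0,0,0.045,0,0,0,-1,0,0,0.06,0,0,0,-1,0,0,0.07,0,0,0,-1,0,0,0.078,0,0,0,-1,0,0,0.078,0,0,0,-1,0,0,0.078,0,0,0,-1]'

```text
time: 17.35
position: [0.5471, -0.0623, 0.007]
tool_rot: [2.225, 2.218, 0.0]
ft_force: [-0.3, -0.8, -0.5]
grip_width: 0.595
grip_force: 52.0
```

```bash
python3 st.py
```

```text
{'time': 17.35, 'joint_positions': [0.1958, 0.3258, -0.1491, 1.914, 0.0605, 0.9058, 0.0139], 'position': [0.5471, -0.0623, 0.007], 'tool_rot': [2.2247, 2.2178, 0.0003], 'ft_force': [-0.2881, -0.8012, -0.5245], 'torque': [-0.0352, 0.0002, 0.0406], 'grip_force': 51.9995, 'grip_width': 0.5947}
heading of tool y deg -0.18
to (.547,-.061,.03) in tool units [ 0.0043 -0.0005 -0.0766]
```

jog_arm --moves '[0,0,0.003,0,0,0,-1,0,0,0.006,0,0,0,-1,0,0,0.009,0,0,0,-1,0,0,0.012,0,0,0,-1,0,0,0.012,0,0,0,-1,0,0,0.012,0,0,0,-1,0,0,0.012,0,0,0,-1,0,0,0.012,0,0,0,-1]'

```text
time: 18.35
position: [0.547, -0.0623, 0.0033]
tool_rot: [2.225, 2.218, 0.0]
ft_force: [-0.4, -0.1, -1.1]
grip_width: 0.599
grip_force: 52.0
```

jog_arm --moves '[0,0,0.001,0,0,0,-1,0,0,0.002,0,0,0,-1,0,0,0.003,0,0,0,-1,0,0,0.003,0,0,0,-1,0,0,0.003,0,0,0,-1,0,0,0.003,0,0,0,-1,0,0,0.003,0,0,0,-1,0,0,0.003,0,0,0,-1]'

```text
time: 19.35
position: [0.547, -0.0623, 0.0025]
tool_rot: [2.225, 2.218, -0.0]
ft_force: [-1.4, 0.0, 1.8]
grip_width: 0.594
grip_force: 53.3
```

```bash
python3 st.py
```

```text
{'time': 19.35, 'joint_positions': [0.1952, 0.3321, -0.1486, 1.9165, 0.0619, 0.8972, 0.0129], 'position': [0.547, -0.0623, 0.0025], 'tool_rot': [2.2249, 2.2179, -0.0], 'ft_force': [-1.3976, 0.023, 1.7688], 'torque': [0.0059, 0.2033, 0.0188], 'grip_force': 53.3234, 'grip_width': 0.594}
heading of tool y deg -0.18
to (.547,-.061,.03) in tool units [ 0.0042 -0.0001 -0.0918]
```

jog_arm --moves '[0,0,-0.001,0,0,0,-1,0,0,-0.001,0,0,0,-1,0,0,-0.001,0,0,0,0.22,0,0,-0.001,0,0,0,0.27,0,0,-0.001,0,0,0,0.35,0,0,-0.001,0,0,0,0.6,0,0,-0.001,0,0,0,1,0,0,-0.001,0,0,0,1]' --newtons 10

```text
time: 20.35
position: [0.547, -0.0622, 0.0027]
tool_rot: [2.225, 2.218, 0.0]
ft_force: [0.4, 1.1, -0.2]
grip_width: 0.931
grip_force: 0.0
```

jog_arm --moves '[0,0,-0.001,0,0,0,1,0,0,-0.001,0,0,0,1,0,0,-0.02,0,0,0,1,0,0,-0.06,0,0,0,1,0,0,-0.12,0,0,0,1,0,0,-0.22,0,0,0,1,0,0,-0.35,0,0,0,1,0,0,-0.5,0,0,0,1]'

```text
time: 21.35
position: [0.5468, -0.0622, 0.155]
tool_rot: [2.225, 2.218, 0.001]
ft_force: [0.8, -0.0, -0.3]
grip_width: 1.0
grip_force: 0.0
```

```bash
python3 st.py; python3 -c "
from h import *
grab('side','side2');grab('wrist','w4')
a=cv2.imread('pics/side2.png')[80:360,190:490];b=cv2.imread('pics/w4.png')
cv2.imwrite('pics/v4.png',np.hstack([cv2.resize(a,(400,373)),cv2.copyMakeBorder(cv2.resize(b,(400,300)),0,73,0,0,0)]))"
```

```text
{'time': 21.35, 'joint_positions': [0.2068, 0.1604, -0.1558, 1.7862, 0.0267, 1.1965, 0.0402], 'position': [0.5468, -0.0622, 0.155], 'tool_rot': [2.2245, 2.2177, 0.0005], 'ft_force': [0.7718, -0.0296, -0.3008], 'torque': [0.0452, -0.0114, -0.01], 'grip_force': 0.0, 'grip_width': 0.9998}
heading of tool y deg -0.17
to (.547,-.061,.03) in tool units [0.0041 0.0005 0.4167]
```

View pics/v4.png

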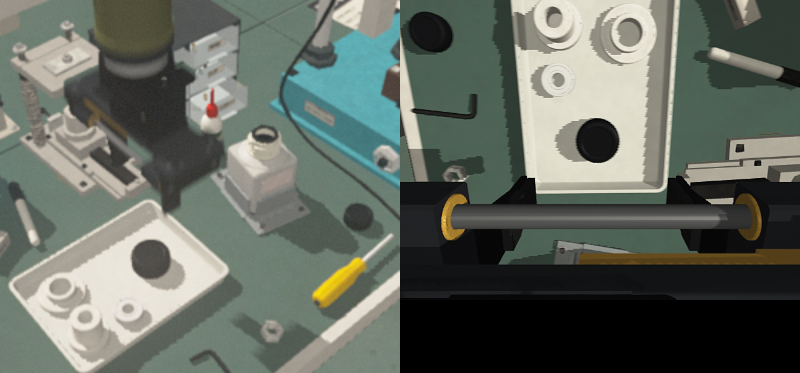

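The cap stands right way up on the empty part of the tray, at (150,258) in the left panel and (598,140) in the right. The parts, dropper and can look undisturbed, and the gripper is clear.

```bash
python3 -c "
from bench import ctrl
print(ctrl.close_job())"
```

```text
the job is handed in; nothing more can be done
None
```

The cap was broken loose, spun off in a single 2.1 rad grasp (the task text expected at least two), and set right way up on the tray's empty part; the can stayed down in its holder, and I handed the job in at about 21 s (no verdict was returned).

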